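Beaker under the seed dispenser, gate held open at the index

TASK

Get the seed dispenser ready for me to pour: take the open beaker out of the bin and set it down upright in the round holder at the foot of the chute, without dropping it. Then pull the spring-return gate slide out by its upright grip until its pointer lines up with the index clip on the scale rail, and finish while still holding it there, because it springs shut if you let go. Leave the index clip where it is set, leave the lidded jar standing in the bin, and do not disturb the kettle or the pen.

Things in the scene. Friction and masses are not known exactly. Their poses are not given: they have to be found in the camera images.
- beaker: open-topped straight glass beaker, 56 mm outside diameter, 75 mm tall, wall 3 mm, about 90 g, stands upright in the bin beside the lidded jar (either may be in either half). Origin: centre of its underside, z up.
- jar: closed glass jar with a steel lid, 50 mm diameter, 75 mm tall; bystander, stays standing in the bin. Origin: centre of its underside.
- bin: fixed grey open plastic bin, outside 240 mm (its x) by 190 mm (its y) by 50 mm high, walls and floor 4 mm. The two vessels stand about 110 mm apart along its x. Origin: centre of its underside.
- dispenser: fixed grey seed dispenser. Its -x is its front: chute, beaker holder and gate slide. Base plate 10 mm thick, x -185 to 65, y +-100 mm. Tower and open steel hopper: x -42 to 72, y +-98 mm, top at z 170 mm. Steel chute at y 60 mm, 43 mm wide, slopes down from the tower (z 135 mm) to its end at x -97 mm (underside z 90 mm). Origin: under the tower, on the bench; z up.
- ring_floor (a point): centre of the floor of the round holder (aluminium cup, inside diameter 66 mm, rim 8 mm above this floor) that takes the beaker, in front of the chute's end; at dispenser (-135, 60, 16) mm. The standing beaker's origin coincides with this point. Axes as the dispenser's.
- gate (a joint): travel of the gate slide in m: 0 closed (start), grows as it is pulled out along the dispenser's -x, end stop at 0.085. Spring pulls it shut: 3 N at 0, plus 60 N/m of travel (about 6 N at a usual mark).
- gate_grip (a point): point on the axis of the gate's upright black grip, 98 mm above the bench: a plain round post 18 mm in diameter, 68 mm tall, its top 18 mm above this point, standing on the flat steel slide (20 mm wide, its top 48 mm above the bench). At dispenser (-100, -60, 98) mm when closed; moves with the gate.
- gate_mark (a point): tip of the gate's pointer, a 3 mm wide steel fin on the slide at the grip's centre line that points to the scale rail (dispenser -y), 53 mm above the bench. Axes as the dispenser's.
- index (a joint): position of the index clip along the scale rail in m; at a start 0.035 to 0.065. The gate is at the mark when joint gate equals joint index. The clip is held by friction and is not to be shifted.
- index_mark (a point): tip of the index clip's 3 mm steel pointer, facing the gate's pointer (clip 12 mm wide, top 53 mm above the bench, brass thumbscrew on its outer side), on the graduated steel rail 32 mm to the dispenser's -y side of the slide. Axes as the dispenser's: lined up when gate_mark and index_mark have the same dispenser x.
- kettle: steel kettle with a long spout, 144 mm diameter, 134 mm tall; bystander. Origin: centre of its underside.
- pen: grey marker pen, 12 mm thick, about 130 mm long, lying on the bench; bystander. Origin: underside of its middle.
Things that resemble listed ones, but are neither listed nor needed, are in the scene too. Leave any brown or turquoise look-alike of the beaker alone.

How it is judged:
By the outcome, as a careful person would: the job done as asked, in the order asked, and still so for the second after the job is handed in, while the arm keeps its last pose, push and grip.
It also fails if it takes over 54 s, if anything falls off the work surface, if the arm or the gripper's body presses on something with over 40 N, if the wrist force passes 120 N, or if a joint passes its speed limit or range.

ROBOT

A 6-joint arm with a two-finger parallel gripper is mounted at the origin on the work surface. World frame = base frame: x ahead of the robot, y to its left, z up, the work surface at z = 0. Lengths are in m, angles in rad, forces in N, time in s.
With the tool pointing down it reaches from about 0.275 to 0.975 m from the base axis. Payload 8.4 kg.
Tool frame: the origin (TCP) lies at the very end of the fingers, on their centre line; the grasp point (between the pads) lies 19 mm behind it; z points along the fingers, y is the line along which they close (so a half turn about z gives the same grasp; the last joint's range is limited). The gripper opens to 92 mm and grips with 3 to 60 N. Pads are 20 mm wide; open, the fingers measure 128 mm over their backs; the gripper's body (75 mm by 189 mm) begins 69 mm behind the grasp point.
Start: joints at [-1.214, 0.353, 1.633, -0, 1.155, -0.002], TCP at [0.219, -0.585, 0.215] pointing down, gripper open.
Joint ranges: [-2.63, 2.63], [-0.92, 2.1], [0.06, 2.66], [-1.3, 4.44], [0, 2.69], [-3.02, 3.02]. Speed limits (rad/s): [2.22, 2.22, 2.79, 3.14, 3.14, 3.14].

INTERFACE

Orientations are given as a unit quaternion [w, x, y, z].
In Python, from rig import ctrl gives the robot as it stands.
- The arm moves only by the shell command python3 -m inch 'ROWS' [FORCE]. ROWS is text: rows parted by semicolons, each of 7 numbers parted by spaces: the shift along the world's x, y, z in units of 400 mm (1.0 is 400 mm), then the turn, a rotation vector about the world's x, y, z in units of 2 rad (1.0 is 2 rad), then the opening, from -1 (shut) to 1 (fully open). A call has 1 to 12 rows; each row is the pose to reach, as a shift and turn from the pose commanded when the call began; what a row does not reach only later rows make up. A row lasts 1/10 s, in which the tool goes at most 50 mm and 8.59 degrees, less where a joint would pass 70% of its speed; a pose out of reach is approached as far as the arm can. A call with a number of a shift or a turn outside -1 to 1 is refused whole. A call with a gripper value outside its range is refused whole. The fingers move at their own pace and stop on an object; FORCE is the grip in N (left out, the last holds). Time passes only in rows, so rows that repeat a pose let the fingers close. It gives the time, the measured TCP pose, the force, the opening and the grip force at its end, in the units of the state.
- ctrl.read_state(): the state, without advancing time (a new reading comes with each control period).
- ctrl.grab_frame(name): name is "scene" or "top" or "wrist"; returns the picture (480x640x3 uint8, red, green, blue); there is no depth.
- ctrl.camera_info(name): a dict with "fx", "fy", "cx", "cy" (pixels), "k1" (the pictures are not rectified: a ray, as slopes to the right and down, at radius r is drawn at 1 + k1 r^2 times it, then the intrinsics apply), "pose" (4x4, takes a point from camera to world coordinates); the wrist camera has in their place "hand_eye" (4x4, takes a point from camera to tool coordinates, whose origin is the TCP and whose axes are the flange's). Camera axes: x right, y up, looking along -z (the intrinsics and any distortion apply to the point x, -y, -z); pixel columns grow to the right and rows downward; lengths in m; the calibration is good to about 2 mm. A picture is of the moment at which its call begins: read the wrist's pose just before it. camera_info takes no time and is no camera call.
- ctrl.close_job(): hands the job in; it is judged then, once.
The state is a dict: "clock": time; "qpos": joint angles; "dq": joint speeds; "effort": joint torques, N m; "position": TCP position; "orientation": TCP orientation; "force": force on the tool from outside, world axes, zero at the start; "moment": the same for the moment, N m; "grip_width": opening from 0.0 (shut) to 1.0 (fully open); "gripper_force": force on a finger pad.
Only numpy, scipy, OpenCV 4.12 (cv2) and the standard library are available. Lean on these libraries where they do the work, as an engineer would, in place of code of your own. Each camera call takes 0.05 s, during which the arm holds its last target. There are 200 camera calls.

## Working session

There is one attempt and no reset: what is moved stays moved. The work goes in short steps, Python scripts to look and compute and a shell command to move; the robot and the scene stay as the last step left them, time stands still between calls to the robot, and variables do not carry over. Pictures are saved under pics/ and viewed, at most 10 in all, crops included, and the job is handed in when it is done.

```bash
mkdir -p pics; ls
cat > h.py <<'E'
import numpy as np,cv2
from rig import ctrl
from scipy.spatial.transform import Rotation as R
def pose(name):
    i=ctrl.camera_info(name)
    if 'pose' in i: return i,np.array(i['pose'])
    s=ctrl.read_state();T=np.eye(4);q=s['orientation']
    T[:3,:3]=R.from_quat([q[1],q[2],q[3],q[0]]).as_matrix();T[:3,3]=s['position']
    return i,T@np.array(i['hand_eye'])
def ray(i,T,u,v):
    d=np.array([(u-i['cx'])/i['fx'],(v-i['cy'])/i['fy']]);s=d.copy()
    for _ in range(20): s=d/(1+i['k1']*(s@s))
    return T[:3,3],T[:3,:3]@np.array([s[0],-s[1],-1.])
def onz(i,T,u,v,z):
    o,d=ray(i,T,u,v);return o+d*(z-o[2])/d[2]
def proj(i,T,p):
    c=T[:3,:3].T@(np.array(p)-T[:3,3]);s=np.array([c[0],-c[1]])/-c[2]
    s=s*(1+i['k1']*(s@s));return s*[i['fx'],i['fy']]+[i['cx'],i['cy']]
E
python3 - <<'E'
from h import *
for n in ['scene','top','wrist']:
    i,T=pose(n);f=ctrl.grab_frame(n);cv2.imwrite(f'pics/{n}0.png',f[:,:,::-1]);print(n,i['fx'],i['k1'],T.round(3).tolist())
E
```

```text
pics
scene 555.8324439869796 -0.12093435257955507 [[-0.34, -0.733, 0.588, 1.22], [0.94, -0.278, 0.197, 0.167], [0.019, 0.62, 0.784, 1.075], [0.0, 0.0, 0.0, 1.0]]
top 505.6661034722309 -0.1069141850802542 [[-0.008, 0.991, -0.133, 0.335], [-1.0, -0.008, -0.003, -0.085], [-0.004, 0.133, 0.991, 1.198], [0.0, 0.0, 0.0, 1.0]]
wrist 359.45962829154433 -0.024616858438543908 [[0.352, 0.903, 0.248, 0.289], [-0.936, 0.34, 0.091, -0.559], [-0.002, -0.264, 0.964, 0.384], [0.0, 0.0, 0.0, 1.0]]
```

View pics/top0.png

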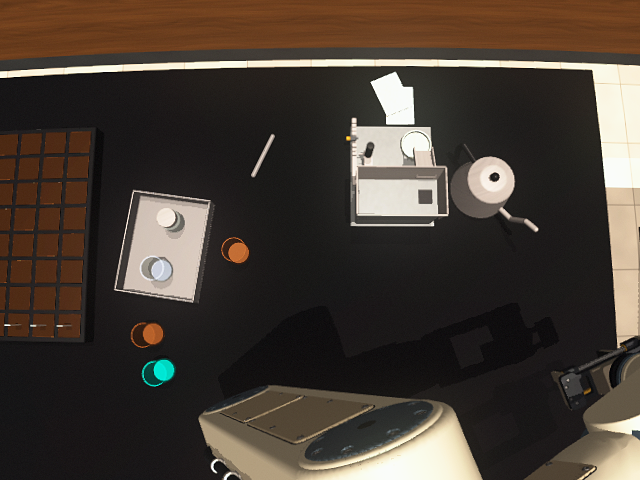

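View pics/scene0.png

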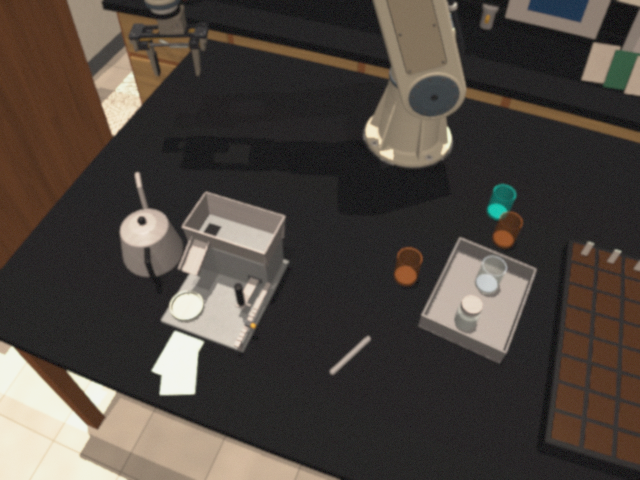

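The candidates for the beaker in the top view are the clear glass in the bin (157,268), the lidded jar (167,217), brown cups at (236,250) and (146,334), and a turquoise cup at (158,372). The clear open one in the bin fits the description. The dispenser front faces away from the robot: grip (369,150), clip (349,138), holder (415,146).

Run:
```python
from h import *
a=cv2.imread('pics/top0.png');s=cv2.imread('pics/scene0.png')
k=lambda m,x,y,w,h,f:cv2.resize(m[y:y+h,x:x+w],None,fx=f,fy=f,interpolation=cv2.INTER_CUBIC)
top=np.hstack([k(a,110,185,110,120,3.3)[:396,:363],k(a,340,110,120,120,3.3)[:396]])
out=np.zeros((600,800,3),np.uint8);out[:396,:top.shape[1]]=top
cv2.imwrite('pics/crop0.png',out[:396])
i,T=pose('top')
g=cv2.cvtColor(a,cv2.COLOR_BGR2GRAY)
m=(g>75).astype(np.uint8)
n,l,st,c=cv2.connectedComponentsWithStats(m)
for j in range(1,n):
    if st[j,4]>60: print(st[j],c[j].round(1), cv2.boxPoints(cv2.minAreaRect(np.argwhere(l==j)[:,::-1].astype(np.float32))).round(1).tolist())
for u,v,z in [(152,268,.075),(162,269,.003),(166,217,.075)]: print(u,v,onz(i,T,u,v,z).round(3))
```

```text
[ 34   1  40   7 114] [53.   3.8] [[33.79999923706055, 2.5], [72.5999984741211, -1.2999999523162842], [73.0999984741211, 3.9000000953674316], [34.29999923706055, 7.699999809265137]]
[270   5 148  11 785] [350.6   9.6] [[269.8999938964844, 13.600000381469727], [270.0, 4.5], [417.1000061035156, 6.400000095367432], [417.0, 15.399999618530273]]
[393   4 139  14 669] [463.8  10.4] [[392.70001220703125, 12.800000190734863], [393.1000061035156, 3.200000047683716], [531.2999877929688, 9.100000381469727], [530.9000244140625, 18.799999237060547]]
[147   7 142  10 642] [225.   11.6] [[147.0, 16.0], [147.0, 7.0], [288.0, 7.0], [288.0, 16.0]]
[525   7 115  16 526] [584.3  15. ] [[524.5, 14.800000190734863], [525.0999755859375, 6.400000095367432], [639.4000244140625, 15.600000381469727], [638.7000122070312, 24.0]]
[ 44  13 124   9 431] [110.6  16.5] [[43.900001525878906, 15.199999809265137], [166.8000030517578, 10.800000190734863], [167.10000610351562, 18.5], [44.20000076293945, 22.899999618530273]]
[  0  21  48   8 161] [22.1 24.1] [[-0.30000001192092896, 23.399999618530273], [46.70000076293945, 
[... 1844 characters left out ...]
237  28  26 381] [237.  251.5] [[216.5, 249.5], [233.5, 232.5], [252.5, 251.5], [235.5, 268.5]]
[143 324  20  20 327] [152.5 333.4] [[143.0, 324.0], [162.0, 324.0], [162.0, 343.0], [143.0, 343.0]]
[ 551  354   89  126 5748] [611.4 430.6] [[551.0, 354.0], [639.0, 354.0], [639.0, 479.0], [551.0, 479.0]]
[142 360  33  27 450] [160.4 370.8] [[137.1999969482422, 367.3999938964844], [166.39999389648438, 352.79998779296875], [177.60000610351562, 375.20001220703125], [148.39999389648438, 389.79998779296875]]
[  198   386   285    94 13644] [341.8 446.7] [[198.0, 479.0], [198.0, 386.0], [482.0, 386.0], [482.0, 479.0]]
152 268 [0.431 0.301 0.075]
162 269 [0.434 0.301 0.003]
166 217 [0.547 0.272 0.075]
```

View pics/crop0.png

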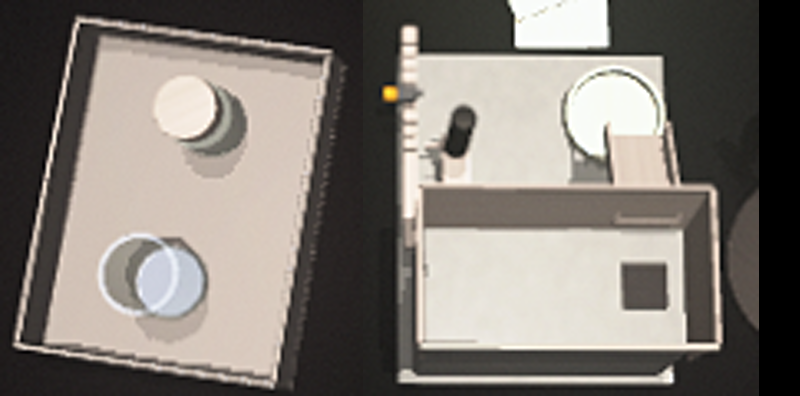

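The crop shows the clear, open beaker with its rim centred at pixel (152,268) in the top view. The white-lidded jar is at (167,217), so the choice holds. Next I'll get the dispenser pose.

Run:
```python
from h import *
i,T=pose('top')
P=[onz(i,T,u,v,.010) for u,v in [(430.9,127),(433.6,225.8),(350.6,225.8)]]
for p in P: print(p.round(4))
print(np.linalg.norm(P[0]-P[1]),np.linalg.norm(P[2]-P[1]))
# disp: corners (-185,100),(65,100),(65,-100)
L=np.array([[-.185,.1],[.065,.1],[.065,-.1]]);W=np.array([p[:2] for p in P])
Lc=L-L.mean(0);Wc=W-W.mean(0)
z=(Wc@[1,1j]*np.conj(Lc@[1,1j])).sum();th=np.angle(z);M=np.array([[np.cos(th),-np.sin(th)],[np.sin(th),np.cos(th)]])
t=W.mean(0)-M@L.mean(0);print('yaw',np.degrees(th),t.round(4))
for n,p in dict(ring=(-.135,.06),grip=(-.1,-.06)).items(): print(n,(t+M@p).round(4))
print('ring rim',onz(i,T,340+(613-363)/3.3,110+112/3.3,.024).round(4))
print('grip top',onz(i,T,340+(465-363)/3.3,110+114/3.3,.116).round(4))
print('kettle knob',onz(i,T,494,177,.134).round(3),'handle',[onz(i,T,463,145,z).round(3).tolist() for z in(.05,.1,.15)])
si,sT=pose('scene')
print('clip',onz(i,T,340+(400-363)/3.3,110+93/3.3,.053).round(4),'rail far/near')
print('beaker in scene',proj(si,sT,[.4315,.301,.075]))
```

```text
[ 0.7803 -0.3549  0.01  ]
[ 0.5326 -0.3508  0.01  ]
[ 0.5341 -0.152   0.01  ]
0.24766007942358992 0.19887549098836918
yaw 179.21384068739158 [ 0.5978 -0.2523]
ring [ 0.732  -0.3142]
grip [ 0.6986 -0.1937]
ring rim [ 0.7318 -0.3127  0.024 ]
grip top [ 0.6996 -0.1943  0.116 ]
kettle knob [ 0.62  -0.462  0.134] handle [[0.721, -0.421, 0.05], [0.704, -0.406, 0.1], [0.687, -0.392, 0.15]]
clip [ 0.7367 -0.1545  0.053 ] rail far/near
beaker in scene [492.92065689 266.81779963]
```

Run:
```python
from h import *
def tri(a,b):
    A=np.zeros((3,3));B=np.zeros(3)
    rs=[ray(*pose(n),u,v) for n,u,v in (a,b)]
    for o,d in rs:
        d=d/np.linalg.norm(d);Q=np.eye(3)-np.outer(d,d);A+=Q;B+=Q@o
    p=np.linalg.solve(A,B);return p.round(3),[round(np.linalg.norm(np.cross(p-o,d/np.linalg.norm(d))),4) for o,d in rs]
print('handle',tri(('top',463,145),('scene',157,290)))
print('knob',tri(('top',494,177),('scene',142,220)))
s=ctrl.read_state();q=s['orientation'];print(R.from_quat([q[1],q[2],q[3],q[0]]).as_matrix().round(3),s['force'],s['clock'])
```

```text
handle (array([ 0.723, -0.41 ,  0.023]), [np.float64(0.0184), np.float64(0.0184)])
knob (array([ 0.621, -0.463,  0.126]), [np.float64(0.0013), np.float64(0.0013)])
[[ 0.936  0.351 -0.   ]
 [ 0.351 -0.936  0.001]
 [-0.    -0.001 -1.   ]] [ 0.15705748 -0.15951184  0.5600646 ] 0.15
```

```bash
python3 -m inch '0.05 0.1 0.25 0 0 0 1;0.15 0.22 0.29 0 0 0 1;0.25 0.33 0.29 0 0 0 1;0.36 0.44 0.29 0 0 0 1;0.46 0.55 0.29 0 0 0 1;0.57 0.66 0.29 0 0 0 1;0.68 0.78 0.29 0 0 0 1;0.78 0.88 0.29 0 0 0 1;0.9 0.88 0.29 0 0 0 1;0.9 0.88 0.29 0 0 0 1;0.9 0.88 0.29 0 0 0 1;0.9 0.88 0.29 0 0 0 1'
```

```text
clock: 1.35
position: [0.5832, -0.2298, 0.3298]
orientation: [-0.001, 0.984, 0.18, 0.0]
force: [0.5, -0.7, 0.6]
grip_width: 0.998
gripper_force: 0.0
```

Run:
```python
from h import *
i,T=pose('wrist');f=ctrl.grab_frame('wrist');cv2.imwrite('pics/w1.png',f[:,:,::-1]);np.save('w1.npy',T)
print(ctrl.read_state()['position'],T[:3,3].round(3))
for n,p in dict(ring=(.732,-.313,.024),grip=(.699,-.194,.116),clip=(.737,-.1545,.053)).items():print(n,proj(i,T,p).round(0))
```

```text
[ 0.58138574 -0.2310385   0.32969266] [ 0.652 -0.204  0.5  ]
ring [426. 114.]
grip [329.  94.]
clip [308.  55.]
```

View pics/w1.png

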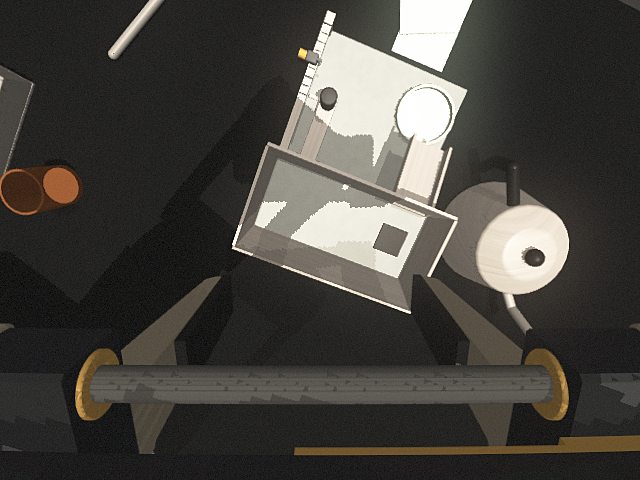

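The wrist picture shows the holder at (424,113), the grip top at (328,97), the clip at (308,57) and the kettle handle near (513,175). All of these match the top-view predictions. Next I'll go over the bin.

```bash
python3 - <<'E'
from h import *
i=ctrl.camera_info('wrist');T=np.load('w1.npy')
for n,a in dict(ring=(424,113,.024),grip=(328,97,.116),hand1=(513,165,.13),hand2=(513,165,.1)).items():print(n,onz(i,T,*a).round(4))
E
python3 -m inch '-0.05 0.1 0 0 0 0 1;-0.1 0.2 0 0 0 0 1;-0.15 0.3 0 0 0 0 1;-0.2 0.4 0 0 0 0 1;-0.25 0.5 0 0 0 0 1;-0.3 0.6 0 0 0 0 1;-0.35 0.7 0 0 0 0 1;-0.4 0.8 0 0 0 0 1;-0.45 0.9 0 0 0 0 1;-0.5 1 0 0 0 0 1;-0.5 1 0 0 0 0 1'
python3 -m inch '0 0.1 0 0 0 0 1;0 0.2 0 0 0 0 1;0 0.2 0 0 0 0 1;0 0.2 0 0 0 0 1'
python3 - <<'E'
from h import *
i,T=pose('wrist');f=ctrl.grab_frame('wrist');cv2.imwrite('pics/w2.png',f[:,:,::-1]);np.save('w2.npy',T)
print(ctrl.read_state()['qpos'],proj(i,T,(.4315,.301,.075)),proj(i,T,(.4315,.301,.004)))
E
```

```text
ring [ 0.732  -0.3106  0.024 ]
grip [ 0.696  -0.1935  0.116 ]
hand1 [ 0.7015 -0.3927  0.13  ]
hand2 [ 0.7055 -0.408   0.1   ]
clock: 2.5
position: [0.3769, 0.1692, 0.3306]
orientation: [-0.001, 0.984, 0.18, -0.0]
force: [0.9, -1.1, -0.5]
grip_width: 1.003
gripper_force: 0.0
clock: 2.9
position: [0.3795, 0.2458, 0.3302]
orientation: [0.001, 0.984, 0.179, -0.0]
force: [-0.3, 0.3, 0.1]
grip_width: 1.001
gripper_force: 0.0
[ 5.71027877e-01 -2.59593408e-02  1.83230745e+00 -7.81007547e-04
  1.33627928e+00  1.78360605e+00] [292.22096361 147.51081221] [296.36567821 146.70404924]
```

View pics/w2.png

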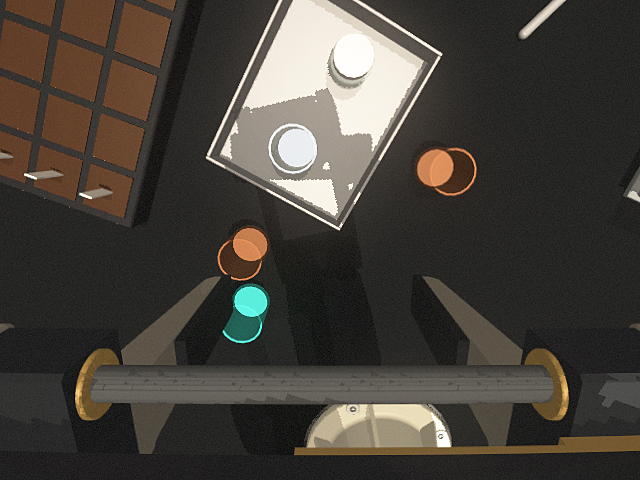

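The rim centre is at (293,148) in the wrist view, against a predicted (292,147.5), so the beaker is at (0.4315, 0.301). Descending to grasp.

```bash
python3 -m inch '0.07 0.07 -0.05 0 0 0 1;0.131 0.135 -0.15 0 0 0 1;0.131 0.135 -0.26 0 0 0 1;0.131 0.135 -0.36 0 0 0 1;0.131 0.135 -0.45 0 0 0 1;0.131 0.135 -0.53 0 0 0 1;0.131 0.135 -0.6 0 0 0 1;0.131 0.135 -0.66 0 0 0 1;0.131 0.135 -0.7 0 0 0 1;0.131 0.135 -0.717 0 0 0 1;0.131 0.135 -0.717 0 0 0 1;0.131 0.135 -0.717 0 0 0 1'
python3 -m inch '0 0 0 0 0 0 -1;0 0 0 0 0 0 -1;0 0 0 0 0 0 -1;0 0 0 0 0 0 -1;0 0 0 0 0 0 -1;0 0 0 0 0 0 -1;0 0 0 0 0 0 -1;0 0 0 0 0 0 -1' 15
```

```text
clock: 4.15
position: [0.4326, 0.3003, 0.0446]
orientation: [-0.0, 0.984, 0.178, 0.0]
force: [0.5, -0.1, -0.7]
grip_width: 1.005
gripper_force: 0.0
clock: 4.95
position: [0.4319, 0.3009, 0.0439]
orientation: [-0.0, 0.984, 0.178, 0.0]
force: [-1.9, 0.2, 4.6]
grip_width: 0.613
gripper_force: 15.0
```

```bash
python3 -m inch '0 0 0.02 0 0 0 -1;0 0 0.06 0 0 0 -1;0 0 0.14 0 0 0 -1;0 0 0.24 0 0 0 -1;0 0 0.34 0 0 0 -1;0 0 0.44 0 0 0 -1;0 0 0.54 0 0 0 -1;0 0 0.62 0 0 0 -1;0.01 -0.05 0.64 0 0 0 -1;0.03 -0.12 0.64 0 0 0 -1;0.06 -0.2 0.64 0 0 0 -1;0.1 -0.28 0.64 0 0 0 -1'
python3 -m inch '0.05 -0.09 0 0 0 0 -1;0.1 -0.18 0 0 0 0 -1;0.15 -0.27 0 0 0 0 -1;0.2 -0.36 0 0 0 0 -1;0.25 -0.45 0 0 0 0 -1;0.3 -0.54 0 0 0 0 -1;0.35 -0.63 0 0 0 0 -1;0.4 -0.72 0 0 0 0 -1;0.45 -0.8 0 0 0 0 -1;0.5 -0.88 0 0 0 0 -1;0.54 -0.93 0 0 0 0 -1;0.54 -0.93 0 0 0 0 -1'
python3 - <<'E'
from h import *
i,T=pose('wrist');f=ctrl.grab_frame('wrist')[:,:,::-1];cv2.imwrite('pics/w3.png',f);np.save('w3.npy',T)
print(ctrl.read_state()['position'],proj(i,T,(.732,-.312,.024)))
E
```

```text
clock: 6.15
position: [0.4715, 0.1877, 0.3003]
orientation: [-0.0, 0.984, 0.179, 0.0]
force: [0.5, 0.8, -1.3]
grip_width: 0.618
gripper_force: 15.0
clock: 7.35
position: [0.6887, -0.1859, 0.299]
orientation: [0.0, 0.984, 0.177, -0.0]
force: [-0.2, -0.1, -0.4]
grip_width: 0.609
gripper_force: 15.0
[ 0.68778786 -0.18428417  0.29909306] [427.73967419 206.30542374]
```

View pics/w3.png

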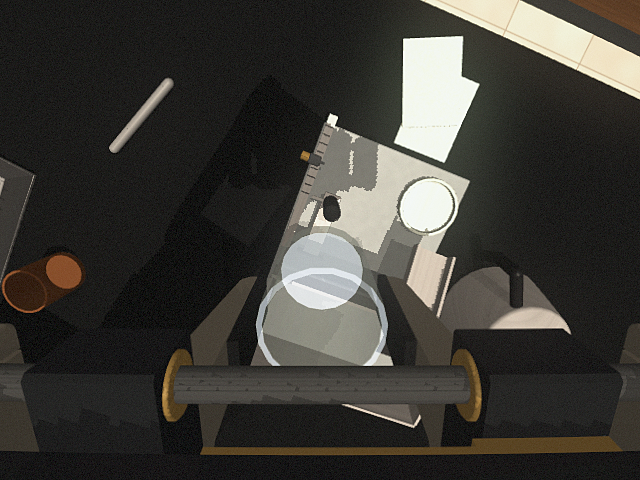

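The holder centre is at (428,206), exactly as predicted. The held beaker's floor is at (322,271) and its rim is at about (322,327). I'll check its offset in the hand.

Run:
```python
from h import *
i=ctrl.camera_info('wrist');T=np.load('w3.npy');s=ctrl.read_state();p=np.array(s['position'])
print(p,s['grip_width'])
print('pred floor',proj(i,T,p-[0,0,.039]),'rim',proj(i,T,p+[0,0,.035]))
print('beaker at',onz(i,T,322,271,p[2]-.039)-p,onz(i,T,322,327,p[2]+.035)-p,'ring',onz(i,T,428,206,.024))
```

```text
[ 0.68778786 -0.18428417  0.29909306] 0.6104004320046339
pred floor [318.42825093 267.38760854] rim [316.95703234 327.05068845]
beaker at [-0.00144463 -0.00288695 -0.039     ] [ 0.00075865 -0.00196547  0.035     ] ring [ 0.73246731 -0.31214367  0.024     ]
```

```bash
python3 -m inch '0.04 -0.11 0 0 0 0 -1;0.08 -0.22 0 0 0 0 -1;0.111 -0.32 -0.02 0 0 0 -1;0.111 -0.32 -0.1 0 0 0 -1;0.111 -0.32 -0.2 0 0 0 -1;0.111 -0.32 -0.3 0 0 0 -1;0.111 -0.32 -0.4 0 0 0 -1;0.111 -0.32 -0.48 0 0 0 -1;0.111 -0.32 -0.54 0 0 0 -1;0.111 -0.32 -0.565 0 0 0 -1;0.111 -0.32 -0.565 0 0 0 -1'
python3 - <<'E'
from h import *
i,T=pose('wrist');f=ctrl.grab_frame('wrist')[:,:,::-1];np.save('w4.npy',T)
g=ctrl.grab_frame('scene')[:,:,::-1]
h=ctrl.grab_frame('top')[:,:,::-1]
a=cv2.resize(f[150:400,180:480],(480,400));b=cv2.resize(g[250:360,130:262],(320,267));c=cv2.resize(h[115:170,380:446],(320,267))
cv2.imwrite('pics/w4.png',np.hstack([a,np.vstack([b,c])[:400]]))
print(ctrl.read_state()['position'])
E
```

```text
clock: 8.5
position: [0.7312, -0.3099, 0.0726]
orientation: [-0.001, 0.984, 0.179, -0.001]
force: [-0.9, -0.1, -0.1]
grip_width: 0.61
gripper_force: 15.0
[ 0.73333733 -0.31128278  0.07599455]
```

View pics/w4.png

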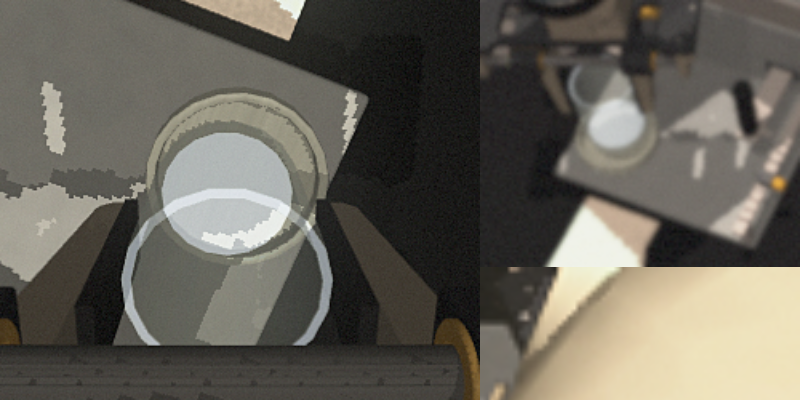

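The view shows the beaker just above the holder. The holder rim is centred at wrist pixel (328,260) and the beaker floor at (322,271). Comparing the two:

Run:
```python
from h import *
i=ctrl.camera_info('wrist');T=np.load('w4.npy')
p=ctrl.read_state();print(p['position'],T[:3,3])
P=np.array(p['position'])
a=onz(i,T,328,260.6,.024);b=onz(i,T,322,271,P[2]-.038);print('ring',a,'beaker',b,'diff',a-b)
```

```text
[ 0.73333733 -0.31128278  0.07599455] [ 0.80118165 -0.28405893  0.24260631]
ring [ 0.73347737 -0.31339818  0.024     ] beaker [ 0.7303382  -0.31049019  0.03799455] diff [ 0.00313917 -0.00290799 -0.01399455]
```

```bash
python3 -m inch '0.005 -0.006 0 0 0 0 -1;0.005 -0.006 -0.01 0 0 0 -1;0.005 -0.006 -0.02 0 0 0 -1;0.005 -0.006 -0.03 0 0 0 -1;0.005 -0.006 -0.037 0 0 0 -1;0.005 -0.006 -0.041 0 0 0 -1;0.005 -0.006 -0.041 0 0 0 -1;0.005 -0.006 -0.041 0 0 0 -1'
```

```text
clock: 9.45
position: [0.7343, -0.3136, 0.0574]
orientation: [-0.0, 0.984, 0.178, 0.0]
force: [-0.1, 0.3, -1.4]
grip_width: 0.611
gripper_force: 15.0
```

No contact with the rim. The beaker is below rim level and about 1.5 mm above the floor, so I'll lower the rest of the way.

```bash
python3 -m inch '0 0 -0.003 0 0 0 -1;0 0 -0.005 0 0 0 -1;0 0 -0.005 0 0 0 -1;0 0 -0.005 0 0 0 -1'
python3 - <<'E'
from h import *
for _ in range(3):
    i,T=pose('wrist');f=ctrl.grab_frame('wrist');s=ctrl.read_state();print(np.round(s['position'],4),np.round(s['force'],1))
E
```

```text
clock: 9.85
position: [0.7345, -0.3137, 0.056]
orientation: [0.0, 0.984, 0.178, 0.0]
force: [-1.0, -0.7, 4.1]
grip_width: 0.617
gripper_force: 15.0
[ 0.7345 -0.3137  0.056 ] [-1.8  0.3  4.8]
[ 0.7345 -0.3137  0.056 ] [-1.8  0.1  5.6]
[ 0.7345 -0.3137  0.056 ] [-1.4  0.6  6.2]
```

The floor contact is at exactly the expected height (z 0.056, about 5 N), so I'll release and rise.

```bash
python3 -m inch '0 0 0.001 0 0 0 0.4;0 0 0.001 0 0 0 0.6;0 0 0.001 0 0 0 0.8;0 0 0.001 0 0 0 0.8;0 0 0.001 0 0 0 0.8;0 0 0.03 0 0 0 0.8;0 0 0.1 0 0 0 0.8;0 0 0.2 0 0 0 0.8;0 0 0.3 0 0 0 0.8;0 0 0.4 0 0 0 0.8;0 0 0.5 0 0 0 0.8;0 0 0.5 0 0 0 0.8'
python3 - <<'E'
from h import *
i,T=pose('wrist');f=ctrl.grab_frame('wrist')[:,:,::-1];np.save('w5.npy',T)
h=ctrl.grab_frame('scene')[:,:,::-1];print(ctrl.read_state()['position'])
cv2.imwrite('pics/w5.png',np.hstack([cv2.resize(f[60:380,100:500],(500,400)),cv2.resize(h[240:350,150:232],(298,400))]))
for n,p in dict(ring=(.7335,-.3135,.024),grip=(.698,-.194,.116),clip=(.737,-.1545,.053)).items():print(n,proj(i,T,p).round(0))
E
```

```text
clock: 11.2
position: [0.7371, -0.3148, 0.2645]
orientation: [0.003, 0.984, 0.178, 0.005]
force: [0.6, 0.6, 1.2]
grip_width: 0.901
gripper_force: 0.0
[ 0.73477813 -0.31387462  0.25767952]
ring [318. 213.]
grip [180. 222.]
clip [176. 162.]
```

View pics/w5.png

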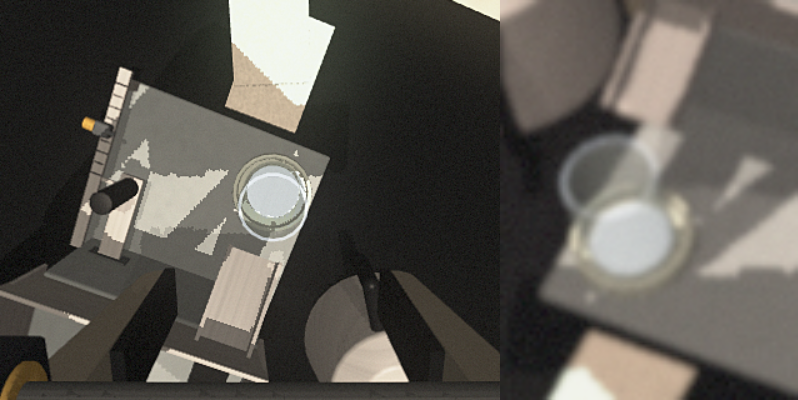

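The beaker stands upright inside the holder, with its floor disc centred in the cup ring at crop (275,190). Next I'll turn square to the dispenser and go to the gate grip.

```bash
python3 -m inch '-0.02 0.08 0 0 0 -0.06 0.8;-0.05 0.18 0 0 0 -0.12 0.8;-0.091 0.27 0 0 0 -0.187 0.8;-0.091 0.299 -0.02 0 0 -0.187 0.8;-0.091 0.299 -0.1 0 0 -0.187 0.8;-0.091 0.299 -0.2 0 0 -0.187 0.8;-0.091 0.299 -0.29 0 0 -0.187 0.8;-0.091 0.299 -0.36 0 0 -0.187 0.8;-0.091 0.299 -0.41 0 0 -0.187 0.8;-0.091 0.299 -0.439 0 0 -0.187 0.8;-0.091 0.299 -0.439 0 0 -0.187 0.8;-0.091 0.299 -0.439 0 0 -0.187 0.8'
python3 - <<'E'
from h import *
i,T=pose('wrist');f=ctrl.grab_frame('wrist')[:,:,::-1];np.save('w6.npy',T)
cv2.imwrite('pics/w6.png',f);s=ctrl.read_state()
print(s['position'],s['qpos'],s['force'],proj(i,T,(.698,-.194,.116)))
E
```

```text
clock: 12.5
position: [0.6981, -0.1943, 0.08]
orientation: [0.0, 1.0, -0.007, 0.0]
force: [-0.0, -0.1, 0.3]
grip_width: 0.899
gripper_force: 0.0
[ 0.69856273 -0.19436617  0.08072244] [-2.73426048e-01  6.33884376e-01  1.49558962e+00 -3.80726545e-05
  1.01076292e+00  1.31226968e+00] [-0.95707314 -0.02944068 -0.02125668] [320.50465324 327.87269343]
```

View pics/w6.png

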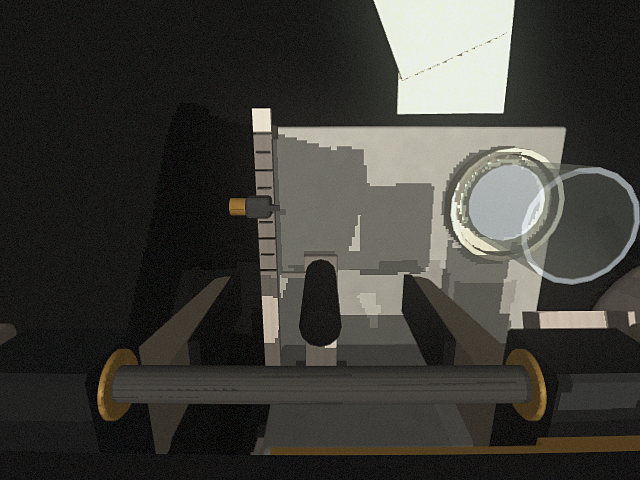

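The post sits centred between the fingers at (320,325). The clip's pointer tip is near (284,211) and the gate's fin near (290,272). Gripping.

```bash
python3 -m inch '0 0 0 0 0 0 -1;0 0 0 0 0 0 -1;0 0 0 0 0 0 -1;0 0 0 0 0 0 -1;0 0 0 0 0 0 -1;0 0 0 0 0 0 -1;0 0 0 0 0 0 -1;0 0 0 0 0 0 -1;0 0 0 0 0 0 -1;0 0 0 0 0 0 -1;0 0 0 0 0 0 -1' 40
python3 - <<'E'
from h import *
i,T=pose('wrist');f=ctrl.grab_frame('wrist')[:,:,::-1];np.save('w7.npy',T)
cv2.imwrite('pics/w7raw.png',f);cv2.imwrite('pics/w7.png',cv2.resize(f[190:295,225:350],None,fx=5.6,fy=5.6,interpolation=cv2.INTER_CUBIC))
s=ctrl.read_state();print(s['position'],s['force'])
E
```

```text
clock: 13.65
position: [0.6978, -0.1936, 0.0797]
orientation: [-0.0, 1.0, -0.008, -0.0]
force: [0.5, 2.2, -0.5]
grip_width: 0.187
gripper_force: 40.0
[ 0.69784582 -0.19361963  0.07973272] [ 0.27507989  3.05963283 -0.06635602]
```

View pics/w7.png

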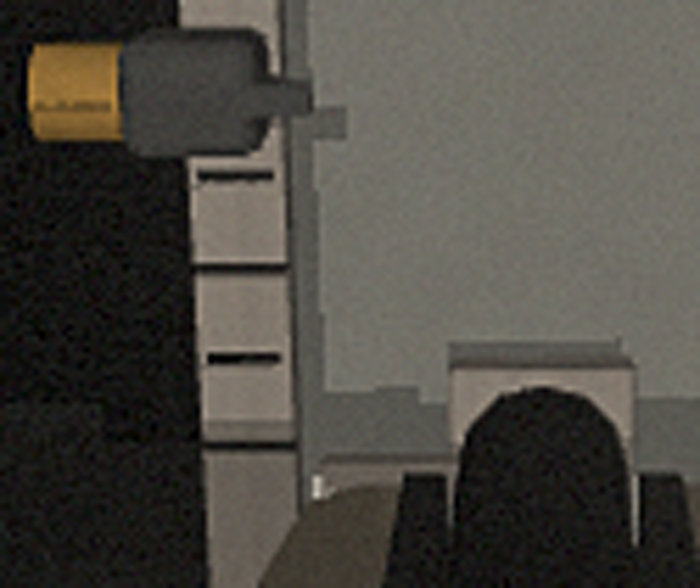

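The grip holds the post (opening 17 mm). The index pointer is centred at crop (290,97), and the gate fin spans crop y 458–490 with its tip at (318,475). Working out the distance to pull:

Run:
```python
from h import *
i=ctrl.camera_info('wrist');T=np.load('w7.npy');c=lambda u,v:(225+u/5.6,190+v/5.6)
a=onz(i,T,*c(300,97),.053);b=onz(i,T,*c(320,474),.053);print(a,b)
th=np.radians(179.2);print('dx',-(a-b)[:2]@[np.cos(th),np.sin(th)],'y sep',(a-b)[1])
```

```text
[ 0.73750567 -0.17052126  0.053     ] [ 0.69777907 -0.1707646   0.053     ]
dx 0.0397193370692146 y sep 0.00024333970131221183
```

```bash
python3 -m inch '0.01 0 0 0 0 0 -1;0.02 0 0 0 0 0 -1;0.03 0 0 0 0 0 -1;0.04 -0.001 0 0 0 0 -1;0.05 -0.001 0 0 0 0 -1;0.06 -0.001 0 0 0 0 -1;0.07 -0.001 0 0 0 0 -1;0.08 -0.001 0 0 0 0 -1;0.088 -0.001 0 0 0 0 -1;0.0925 -0.001 0 0 0 0 -1;0.0925 -0.001 0 0 0 0 -1;0.0925 -0.001 0 0 0 0 -1'
python3 - <<'E'
from h import *
ctrl.grab_frame('wrist');i,T=pose('wrist');f=ctrl.grab_frame('wrist')[:,:,::-1];np.save('w8.npy',T)
cv2.imwrite('pics/w8raw.png',f);cv2.imwrite('pics/w8.png',cv2.resize(f[230:310,230:340],None,fx=7,fy=7,interpolation=cv2.INTER_CUBIC))
s=ctrl.read_state();print(s['position'],s['force'],proj(i,T,(.7375,-.1705,.053)))
E
```

```text
clock: 14.9
position: [0.7342, -0.194, 0.0797]
orientation: [-0.0, 1.0, -0.008, -0.001]
force: [-5.3, 3.4, 4.3]
grip_width: 0.187
gripper_force: 40.0
[ 0.73418674 -0.19401061  0.07973125] [-4.64341945  4.64266116  3.80407637] [280.74742898 269.16296862]
```

View pics/w8.png

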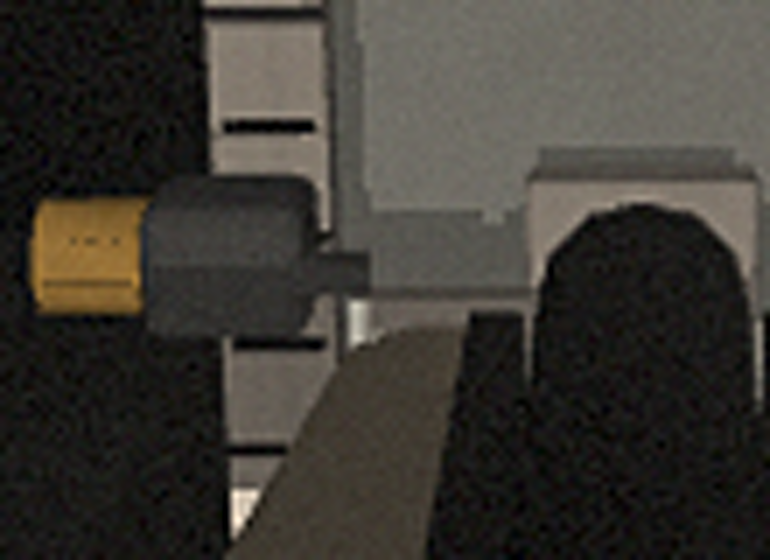

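The index pointer spans crop y 250–296 and the gate fin's far edge is at 288, so about 3 mm remains. I've viewed 11 pictures, one over the limit, so I'll measure numerically from here.

```bash
cat > prof.py <<'E'
from h import *
import sys
g=cv2.imread(sys.argv[1])[:,:,1].astype(float);r0=int(sys.argv[2])
print('idx ',[(r,int(g[r,278:282].mean())) for r in range(r0,r0+18)])
print('gate',[(r,int(g[r,286:296].mean())) for r in range(r0,r0+18)])
E
python3 prof.py pics/w8raw.png 260
python3 - <<'E'
from h import *
i=ctrl.camera_info('wrist');T=np.load('w8.npy')
a=onz(i,T,280,265.7,.053);b=onz(i,T,290,271.1,.053);c=onz(i,T,290,272.1,.053);print(a-b,c-b)
E
```

```text
idx  [(260, 84), (261, 79), (262, 85), (263, 83), (264, 81), (265, 76), (266, 36), (267, 38), (268, 49), (269, 50), (270, 48), (271, 43), (272, 65), (273, 127), (274, 121), (275, 116), (276, 113), (277, 118)]
gate [(260, 84), (261, 85), (262, 85), (263, 85), (264, 85), (265, 83), (266, 85), (267, 85), (268, 84), (269, 85), (270, 87), (271, 64), (272, 66), (273, 94), (274, 93), (275, 93), (276, 83), (277, 60)]
[0.00340323 0.00566864 0.        ] [-6.18512216e-04  2.37060763e-05  0.00000000e+00]
```

```bash
python3 -m inch '0.004 0 0 0 0 0 -1;0.008 0 0 0 0 0 -1;0.008 0 0 0 0 0 -1;0.008 0 0 0 0 0 -1'
python3 - <<'E'
from h import *
ctrl.grab_frame('wrist');i,T=pose('wrist');f=ctrl.grab_frame('wrist')[:,:,::-1];cv2.imwrite('pics/w9raw.png',f);print(ctrl.read_state()['position'])
E
python3 prof.py pics/w9raw.png 264
```

```text
clock: 15.4
position: [0.7373, -0.1941, 0.0797]
orientation: [-0.0, 1.0, -0.008, -0.001]
force: [-5.0, 2.9, 4.2]
grip_width: 0.186
gripper_force: 40.0
[ 0.73732205 -0.19405477  0.07972232]
idx  [(264, 79), (265, 79), (266, 80), (267, 81), (268, 76), (269, 82), (270, 72), (271, 36), (272, 42), (273, 50), (274, 50), (275, 46), (276, 40), (277, 102), (278, 127), (279, 74), (280, 55), (281, 53)]
gate [(264, 85), (265, 84), (266, 86), (267, 86), (268, 86), (269, 86), (270, 87), (271, 65), (272, 68), (273, 93), (274, 94), (275, 94), (276, 82), (277, 60), (278, 59), (279, 59), (280, 61), (281, 59)]
```

The two pointers are within about 0.2 mm, so I'll make a tiny trim, check stability and the beaker, and hand in.

```bash
python3 -m inch '0.0005 0 0 0 0 0 -1;0.0005 0 0 0 0 0 -1;0.0005 0 0 0 0 0 -1;0.0005 0 0 0 0 0 -1;0.0005 0 0 0 0 0 -1;0.0005 0 0 0 0 0 -1;0.0005 0 0 0 0 0 -1;0.0005 0 0 0 0 0 -1;0.0005 0 0 0 0 0 -1;0.0005 0 0 0 0 0 -1'
python3 - <<'E'
from h import *
f=ctrl.grab_frame('wrist')[:,:,::-1];cv2.imwrite('pics/w10raw.png',f)
a=cv2.imread('pics/scene0.png');b=ctrl.grab_frame('scene')[:,:,::-1]
d=np.abs(a.astype(int)-b).max(2)
for n,(x,y,w,h) in dict(jar=(455,290,35,35),pen=(325,330,50,50),kettle=(118,170,40,110),clip=(245,318,16,14),paper=(150,335,55,60)).items():print(n,d[y:y+h,x:x+w].mean().round(1))
E
python3 prof.py pics/w10raw.png 264
```

```text
clock: 16.5
position: [0.7374, -0.194, 0.0797]
orientation: [-0.0, 1.0, -0.008, -0.001]
force: [-5.0, 3.5, 4.4]
grip_width: 0.181
gripper_force: 40.0
jar 13.0
pen 6.1
kettle 11.0
clip 42.0
paper 7.4
idx  [(264, 81), (265, 78), (266, 80), (267, 80), (268, 78), (269, 78), (270, 72), (271, 36), (272, 41), (273, 48), (274, 48), (275, 48), (276, 41), (277, 85), (278, 127), (279, 77), (280, 55), (281, 48)]
gate [(264, 85), (265, 85), (266, 85), (267, 85), (268, 84), (269, 85), (270, 88), (271, 66), (272, 67), (273, 94), (274, 93), (275, 93), (276, 82), (277, 60), (278, 58), (279, 61), (280, 60), (281, 59)]
```

```bash
python3 -c "
from rig import ctrl
print(ctrl.close_job())"
```

```text
the job is handed in; nothing more can be done
None
```

The job is handed in at about 16.5 s: the beaker stands upright in the holder, and the gate is held with its pointer within about 0.2 mm of the index clip; I viewed 11 pictures, one over the limit of 10, and did not re-check the beaker by eye after pulling the gate.

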